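# Open a tight jar in the jar block

### The arm

A 7-joint arm with a two-finger parallel gripper is mounted at the origin on a cart in front of the work surface, level with it; the furniture and walls round the work are solid. World frame = base frame: x ahead of the robot, y to its left, z up, the work surface at z = 0. Lengths are in mm, angles in rad, forces in N, time in s.
With the tool pointing down it reaches from about 400 to 875 mm from the base axis. Payload 4.4 kg.
Tool frame: the origin (TCP) lies on the mounting face of the last link; the fingertips stand 173 mm ahead of it and the grasp point (between the pads) lies 155 mm ahead of it; z points along the fingers, y is the line along which they close (so a half turn about z gives the same grasp; the last joint's range is limited). The gripper opens to 85 mm and grips with 20 to 120 N. Pads are 22 mm wide; open, the fingers measure 114 mm over their backs; the gripper's body (76 mm by 85 mm) begins 54 mm behind the grasp point. The pads swing forward as they close: fully open they stand 13 mm farther back than shut.
Start: joints at [1.232, 0.628, 0.038, 1.517, -0.027, 0.996, -0.02], TCP at [175.15, -625.97, 404.713] pointing down, gripper open.
Joint ranges: [-3.06, 3.06], [-0.37, 2.12], [-1.25, 1.32], [0.18, 2.47], [-1.1, 4.24], [0.23, 1.98], [-2.94, 2.94]. Speed limits (rad/s): [2.57, 2.57, 3.14, 3.14, 3.14, 3.14, 3.14].

### API

Orientations are given as [roll, pitch, yaw] about the fixed x, y, z axes, in that order (R = Rz(yaw) Ry(pitch) Rx(roll)).
In Python, from cell import * gives the robot as it stands. The module is installed in compiled form; this text tells all that it offers.
- The arm moves only by the tool jog_arm, never from a script. Its argument "steps" is a list of rows, each a list of 7 numbers: the opening, from -1 (shut) to 1 (fully open), so that 0 is half open, then the shift along the tool's x, y, z as a fraction of full scale, then the turn, a rotation vector about the tool's x, y, z as a fraction of full scale. A call has 1 to 10 rows; each row shifts and turns the commanded pose from where the row before left it, along the tool's axes as they then stand; what a row does not reach is not made up. Full scale, the value 1, is 500 mm for a shift and 2 rad for a turn. A row lasts 1/8 s, in which the tool goes at most 62.5 mm and 10.7 degrees, less where a joint would pass 70% of its speed; a pose out of reach is approached as far as the arm can. A call with a number of a shift or a turn outside -1 to 1 is refused whole. A call with a gripper value outside its range is refused whole. The fingers move at their own pace and stop on an object; the grip force is fixed at half the most. Time passes only in rows, so rows that do not move let the fingers close. It gives the time, the measured TCP pose, the force, the opening and the grip force at its end, in the units of the state.
- read_state(): the state, without advancing time (a new reading comes with each control period).
- get_image(name): name is "scene" or "top"; returns a dict with "pixels" (384x512x3 uint8, red, green, blue), "depth" (384x512 float32, mm along the optical axis (not along the pixel's ray), 0 where there is no reading), "vertical_fov" (degrees; the focal length in pixels is half the picture's height over the tangent of half this angle, whatever the lens; pixels are square), "cx", "cy" (the principal point, pixels), "R" (3x3) and "t" (3): a world point X has camera coordinates R X + t. Camera axes: x right, y down, z forward; pixel columns grow to the right and rows downward; lengths in mm; the calibration is good to about 2 mm. A picture is of the moment at which its call begins.
- finish_job(): hands the job in; it is judged then, once.
The state is a dict: "clock": time; "qpos": joint angles; "qd": joint speeds; "tau": joint torques, N m; "eef_pos": TCP position; "tool_rot": TCP orientation; "force": force on the tool from outside, world axes, zero at the start; "torque": the same for the moment, N m; "width": finger opening in mm; "gripper_force": force on a finger pad.
Only numpy, scipy, OpenCV 4.12 (cv2) and the standard library are available. Lean on these libraries where they do the work, as an engineer would, in place of code of your own. Each camera call takes 0.05 s, during which the arm holds its last target. There are 200 camera calls.

### The job

Open the square glass jar one-handed: set it upright and fully down in the square well of the wooden jar block, so that the block keeps it from turning, then unscrew its tight lid anticlockwise (seen from above) until the threads let go, and lift the lid straight up off the jar. Finish while still holding the lid, level and still, a couple of centimetres above the jar's open mouth, with the jar left seated in the block and nothing else disturbed.

Things in the scene. Friction and masses are not known exactly. Their poses are not given: they have to be found in the camera images.
- square_well (a point): Centre of the mouth of the jar block's square well, 41 mm above the worktop. The block is light beech on a thin black rubber pad, 104 x 176 x 41 mm, fixed. The well is 57 x 57 mm, 30 mm deep (floor 11 mm above the worktop), mouth chamfered 3 mm; its sides run along this point's x and y; the block's length runs along y. z is up.
- round_well (a point): Centre of the mouth of the block's other well, which is round (62 mm wide, 30 mm deep), for bottles, and is not used; it lies 84 mm from the square well along the block's own -y.
- jar_center (a point): Centre of the pale glass jar (blank paper labels on its +x and -x sides), 46 mm above its underside, 46 mm below its rim. Body 54 x 54 mm square up to 60 mm, then a shoulder to a round neck 43 mm wide; flat sides face along x and y, z is up. Empty, 0.2 to 0.45 kg, stands loose with its lid on. It fits the square well at any of four quarter turns, 1.5 mm to spare on each side.
- jar_mouth (a point): Centre of the jar's rim, 92 mm above its underside and 46 mm above jar_center; same axes.
- lid_center (a point): Centre of the jar's metal lid, half-way up it. A round cap 58 mm wide, 22 mm tall, side fluted; closed, its lower edge is 77 mm and its top 99 mm above the jar's underside, just clear of the shoulder. Grip it by its side from above, also to carry the closed jar. z is up; x lies along the jar's x while tight.
- lid_edge (a point): Centre of the lid's lower edge, 11 mm below lid_center, 15 mm below the rim when closed; same axes. Three lugs inside sit under inclined threads on the neck and a springy seal presses on the rim (about 30 N): 0.3 to 0.6 N m to turn. Anticlockwise it rises 2 mm, comes free after about 55 degrees and pops up a few mm; past about 95 degrees it meets a stop. It cannot be pulled off before.
- honey_jar: Bystander: round glass jar of honey with a metal lid, 66 mm wide, 102 mm tall; origin at its underside. To be left alone.
- mustard_tin: Bystander: food tin, 57 mm wide, 72 mm tall; origin at its underside. To be left alone.
- salt_shaker: Bystander: glass salt shaker, 43 mm wide, 78 mm tall; origin at its underside. To be left alone.
- measure_spoon: Bystander: metal measuring spoon lying flat, 160 mm long; origin at its underside. To be left alone.
There are look-alikes about, which are no part of the job. There is more than one size of the part that bears lid_center; the job needs the largest.

How it is judged (in metres and radians):
On the way, in this order (a step that is already met when the one before it is completed fails the run):
1. the jar stands fully down in the square well with its lid still done up (horizontal distance between jar_center and square_well below 0.006 m and z of jar_center in the frame of square_well below 0.019 m and angle between jar_center's own z axis and vertical below 0.07 rad and angle between the x axis of lid_center and the x axis of jar_center, either way round below 0.5 rad), for 0.2 s.
2. the lid is turned until its threads let go, the jar staying seated (angle between the x axis of lid_center and the x axis of jar_center, either way round above 0.85 rad and z of jar_center in the frame of square_well below 0.019 m), for 0.1 s.
At the end, for the whole second after the job is handed in: Fingers hold the lid still, level within 8 degrees, its lower edge 5 to 50 mm above the jar's rim, centred within 15 mm, not touching the jar. The jar stands in the square well, underside within 3 mm of its floor, centred within 6 mm, upright within 4 degrees, untouched by the robot (z of lid_edge in the frame of jar_mouth between 0.005 and 0.05 m and horizontal distance between lid_edge and jar_mouth below 0.015 m and angle between lid_center's own z axis and vertical below 0.15 rad and linear speed of lid below 0.02 m/s and contact force between the fingers and lid above 1 N and contact force between each of lid, the arm and jar below 0.05 N and horizontal distance between jar_center and square_well below 0.006 m and z of jar_center in the frame of square_well below 0.019 m and angle between jar_center's own z axis and vertical below 0.07 rad); the arm keeps its last pose, push and grip.
It fails at once if the jar is tipped over or lifted high (angle between jar_center's own z axis and vertical above 0.5 rad or height (world z) of jar_center above 0.3 m).
It fails at once if a bystander is moved by more than 25 mm (distance of any of honey_jar, mustard_tin, salt_shaker, measure_spoon from where it was at the start of the episode above 0.025 m).
It also fails if it takes over 51 s, if anything falls off the work surface, if the arm or the gripper's body presses on something with over 40 N, if the wrist force passes 120 N, or if a joint passes its speed limit or range.

## Working session

There is one attempt and no reset: what is moved stays moved. The work goes in short steps, Python scripts to look and compute and a tool call to move; the robot and the scene stay as the last step left them, time stands still between calls to the robot, and variables do not carry over. Pictures are saved under pics/ and viewed, at most 10 in all, crops included, and the job is handed in when it is done.

Besides the shell and the picture viewer there is one more tool, called after "Emit:" as name([rows], argument=value, ...), one row to a line, values as JSON. jog_arm: Moves the arm, as the interface text tells. Shift numbers are shares of 500 mm and turn numbers shares of 2 rad, none past 1 either way. Its arguments: {"type":"object","properties":{"steps":{"type":"array"}},"required":["steps"]}

```bash
mkdir -p pics; cat > h.py <<'E'
from cell import *
import numpy as np, cv2
def grab(n):
    im=get_image(n); h=im["pixels"].shape[0]
    im["f"]=h/2/np.tan(np.radians(im["vertical_fov"])/2); im["R"]=np.array(im["R"]); im["t"]=np.array(im["t"])
    return im
def world(im):
    d=im["depth"]; v,u=np.mgrid[:d.shape[0],:d.shape[1]]
    P=np.stack([(u-im["cx"])/im["f"]*d,(v-im["cy"])/im["f"]*d,d],-1)
    return (P-im["t"])@im["R"]
def ray(im,u,v,z):
    c=-im["R"].T@im["t"]; d=im["R"].T@np.array([(u-im["cx"])/im["f"],(v-im["cy"])/im["f"],1])
    return c+d*(z-c[2])/d[2]
def save(im,n,box=None):
    p=im["pixels"][...,::-1]
    if box: 
        a,b,c,d=box; p=p[b:d,a:c]; s=min(800/p.shape[1],600/p.shape[0]); p=cv2.resize(p,None,fx=s,fy=s,interpolation=cv2.INTER_CUBIC)
    cv2.imwrite("pics/"+n,p)
E
python3 - <<'E'
from h import *
s=read_state(); print(s["clock"],s["eef_pos"],s["tool_rot"],s["width"])
for n in("top","scene"):
    im=grab(n); save(im,n+"0.png",(0,0,512,384)); print(n,im["f"],-im["R"].T@im["t"],im["R"].round(3).tolist())
    W=world(im); np.savez(n+"0.npz",W=W,**{k:im[k] for k in("pixels","depth","f","cx","cy","R","t")})
E
```

```text
0.0 [ 175.10310789 -625.65136863  403.77359193] [-3.13964777e+00  2.50945102e-05  2.72859608e-01] 85.48705679220976
top 417.2190207318734 [ 341.7112794    59.87521417 1347.90440885] [[-0.013, -1.0, -0.003], [-0.987, 0.013, -0.161], [0.161, 0.001, -0.987]]
scene 460.2114141517748 [ 52.38230409 760.71232118 847.50186453] [[-0.828, -0.561, -0.006], [-0.369, 0.554, -0.747], [0.422, -0.616, -0.665]]
```

View pics/top0.png

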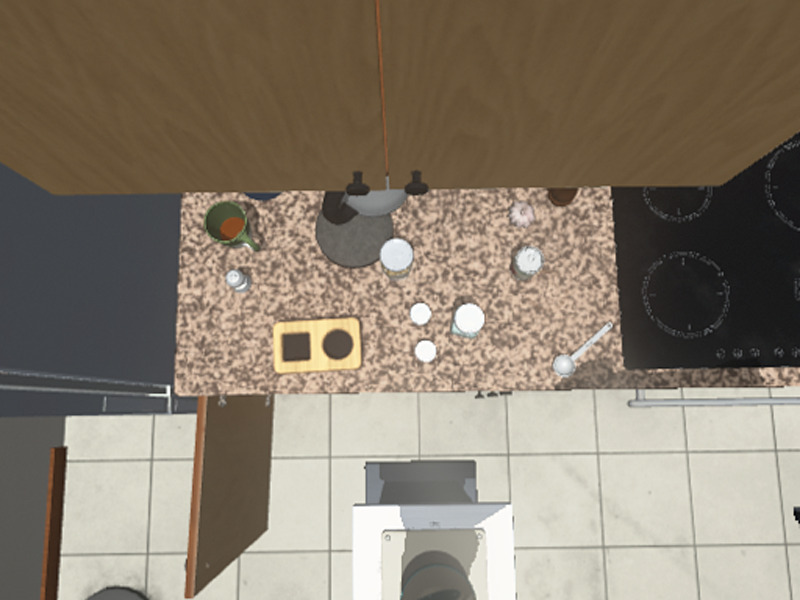

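View pics/scene0.png

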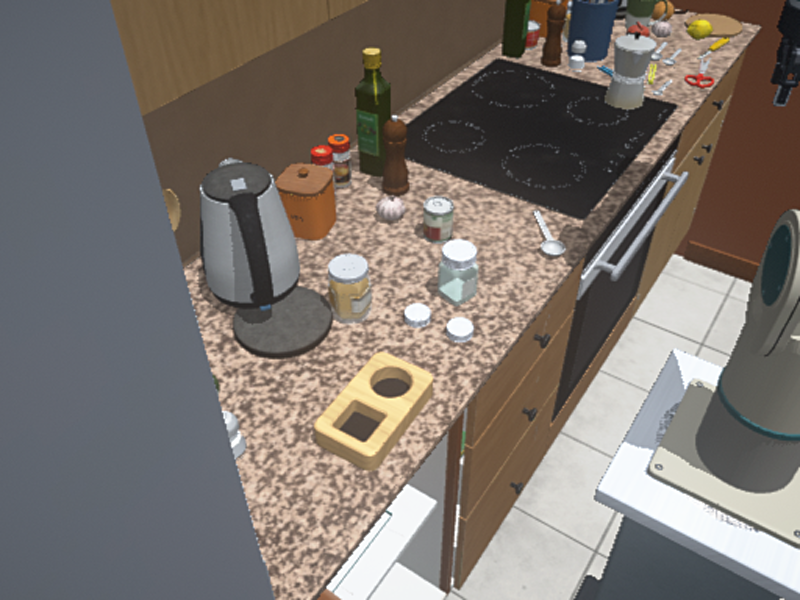

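The top view shows the square jar at (468,320) with its white lid on. The block is at (317,345), with the square well at (297,347) and the round well at (340,343), and the small loose lids are at (421,313) and (426,351). The scene view shows the jar at (459,272) between the tin, the honey and the spoon.

```bash
python3 - <<'E'
from h import *
D=np.load("top0.npz"); W=D["W"]; im={k:D[k] for k in D.files}; px=im["pixels"]
k=512/800
# lid: height band + location
u0,v0=int(468*k),int(320*k)
print("lid px W",W[v0,u0])
m=np.zeros(px.shape[:2],bool); m[v0-25:v0+25,u0-25:u0+25]=1
L=m&(W[...,2]>90)&(W[...,2]<110); p=W[L]; print("lid n",L.sum(),p.mean(0),p.min(0),p.max(0))
c,_,=cv2.minEnclosingCircle(np.argwhere(L)[:,::-1].astype(np.float32)); print("circ",c,_,ray(im,*c,99))
# block top
B=np.zeros_like(m); B[195:245,165:240]=1
T=B&(W[...,2]>35)&(W[...,2]<48)
pts=W[T][:,:2].astype(np.float32); r=cv2.minAreaRect(pts*1); print("block rect",r, W[T][:,2].mean())
hsv=cv2.cvtColor(px,cv2.COLOR_RGB2HSV)
Y=(B&(hsv[...,1]>70)&(hsv[...,2]>150)&(W[...,2]>30))
cs,h=cv2.findContours(T.astype(np.uint8),cv2.RETR_CCOMP,cv2.CHAIN_APPROX_NONE)
for c,hh in zip(cs,h[0]):
    if cv2.contourArea(c)<60: continue
    q=np.array([ray(im,a,b,41)[:2] for a,b in c[:,0]],np.float32)
    print("hole" if hh[3]>=0 else "outer",cv2.minAreaRect(q),q.mean(0))
for n in ("top","scene"):
    d=np.load(n+"0.npz"); W=d["W"]
    c=ray({k:d[k] for k in d.files},0,0,0)
    P=W.reshape(-1,3); cen=p.mean(0)
    s=(np.hypot(P[:,0]-cen[0],P[:,1]-cen[1])<50)
    for a,b in((8,20),(20,40),(40,58),(62,75)):
        q=P[s&(P[:,2]>a)&(P[:,2]<b)]
        print(n,a,b,len(q),q.min(0).round() if len(q) else "",q.max(0).round() if len(q) else "")
        if len(q)>20: print(cv2.minAreaRect(q[:,:2].astype(np.float32)))
d=np.load("scene0.npz"); I={k:d[k] for k in d.files}; save(I,"jar.png",(265,145,325,200))
d=np.load("top0.npz"); I={k:d[k] for k in d.files}; save(I,"blk.png",(165,190,245,250))
E
```

```text
lid px W [509.80258825 -70.26833605 101.46821476]
lid n 287 [512.90832613 -73.84792104  99.53145767] [ 485.4133361  -101.05562016   90.50501564] [540.75437879 -46.19945999 108.00499831]
circ (300.02777099609375, 203.01388549804688) 9.465003967285156 [513.09708812 -73.71910183  99.        ]
block rect ((470.74554443359375, 227.85610961914062), (104.33147430419922, 175.87132263183594), 2.6423871517181396) 41.42767597063177
outer ((470.440673828125, 227.6377410888672), (104.24652099609375, 175.78036499023438), 2.8345425128936768) [470.33136 226.45386]
hole ((468.1978759765625, 269.26422119140625), (62.3431396484375, 62.77607345581055), 4.026399612426758) [468.179  269.3733]
hole ((472.4997253417969, 185.5936279296875), (65.04243469238281, 64.0737075805664), 44.59046173095703) [472.27502 185.69514]
top 8 20 9 [482. -87.   8.] [529. -43.  20.]
top 20 40 18 [483. -82.  21.] [536. -43.  39.]
top 40 58 17 [482. -88.  42.] [517. -43.  57.]
top 62 75 28 [483. -95.  62.] [543. -45.  71.]
((505.89276123046875, -62.74903106689453), (65.97590637207031, 38.94246292114258), 32.9232177734375)
scene 8 20 79 [478. -88.   8.] [537. -41.  20.]
((500.6231384277344, -57.71068572998047), (65.91093444824219, 32.1375732421875), 29.053756713867188)
scene 20 40 144 [478. -90.  20.] [539. -39.  40.]
((500.5956726074219, -58.28948211669922), (67.54459381103516, 35.33981704711914), 29.008726119995117)
scene 40 58 128 [478. -89.  40.] [540. -42.  58.]
((501.3299865722656, -57.78868865966797), (67.49678802490234, 35.92148208618164), 27.756980895996094)
scene 62 75 118 [480. -93.  62.] [540. -44.  74.]
((503.1500549316406, -60.59607696533203), (66.54193115234375, 39.774051666259766), 29.686279296875)
```

View pics/jar.png

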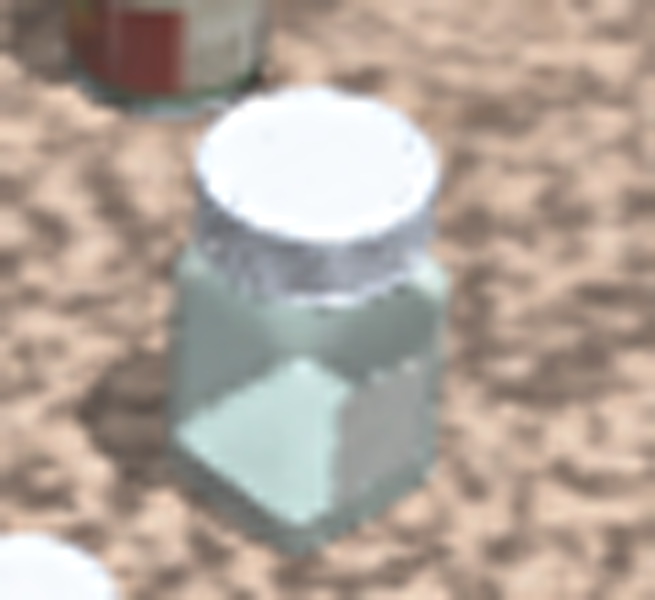

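The jar crop shows two body faces meeting at an edge near the crop bottom (300,550), with a label on the right face. I'll fit the faces to get the yaw.

```bash
python3 - <<'E'
from h import *
from scipy.optimize import least_squares
P=[np.load(n+"0.npz")["W"].reshape(-1,3) for n in("scene","top")]
c=np.array([513,-73.8])
q=P[0]; q=q[(np.hypot(*(q[:,:2]-c).T)<42)&(q[:,2]>8)&(q[:,2]<57)][:,:2]
def res(p):
    R=np.array([[np.cos(p[2]),np.sin(p[2])],[-np.sin(p[2]),np.cos(p[2])]])
    return np.abs((q-p[:2])@R.T).max(1)-27
best=min((least_squares(res,[*c,a],loss="soft_l1",f_scale=1.5) for a in np.radians([0,22,45,67])),key=lambda r:r.cost)
print(len(q),best.x[:2],np.degrees(best.x[2])%90,np.median(abs(res(best.x))))
# neighbours above the table near jar/path
T=P[1]; s=(T[:,2]>15)&(T[:,2]<300)&(T[:,0]>380)&(T[:,0]<650)&(abs(T[:,1])<320)
H,_,_=np.histogram2d(T[s,0],T[s,1],bins=[range(380,660,20),range(-320,321,20)])
for i,r in enumerate(H): print(380+20*i,"".join("#" if v>3 else "." for v in r))
s=read_state(); yaw=s["tool_rot"][2]; d=np.array([513-s["eef_pos"][0],-73.8-s["eef_pos"][1]])
print("tool xy",np.cos(yaw)*d[0]+np.sin(yaw)*d[1],np.sin(yaw)*d[0]-np.cos(yaw)*d[1])
E
```

```text
345 [510.36919831 -75.61686967] 73.41580430690239 0.9872733671516798
380 ................................
400 ...........................#####
420 .#..............#......#########
440 ...............###....##########
460 ...............###.....#########
480 ...........###.........#########
500 ..........####..##.....#########
520 ...........###..##.....#####....
540 ............#...##..............
560 ................................
580 ................................
600 .....###..........###...........
620 ....####.........####.###.......
tool xy 474.10903101902073 -440.4527413515136
```

Emit:
jog_arm([
  [1, 0.04, -0.038, 0, 0, 0, 0],
  [1, 0.086, -0.08, 0, 0, 0, 0],
  [1, 0.086, -0.08, 0, 0, 0, 0],
  [1, 0.086, -0.08, 0, 0, 0, 0],
  [1, 0.086, -0.08, 0, 0, 0, 0],
  [1, 0.086, -0.08, 0, 0, 0, 0],
  [1, 0.086, -0.08, 0, 0, 0, 0],
  [1, 0.086, -0.08, 0, 0, 0, 0],
  [1, 0.086, -0.08, 0, 0, 0, 0],
  [1, 0.086, -0.08, 0, 0, 0, 0],
])

```text
clock: 1.35
eef_pos: [465.7, -149.6, 404.6]
tool_rot: [3.141, 0.0, 0.273]
force: [0.5, -0.4, -0.6]
width: 85.0
gripper_force: 0.0
```

```bash
cat >> h.py <<'E'
def go(x,y,z,yawd=None):
    s=read_state(); p=s["eef_pos"]; r=s["tool_rot"]; w=r[2]; d=np.array([x,y,z])-p
    t=np.array([np.cos(w)*d[0]+np.sin(w)*d[1],np.sin(w)*d[0]-np.cos(w)*d[1],-d[2]])
    print("clk",s["clock"],"pos",np.round(p,1),"rpy",np.round(r,3),"q",np.round(s["qpos"],2),"F",np.round(s["force"],1),"M",np.round(s["torque"],2),"w",round(s["width"],1),round(float(s["gripper_force"]),1))
    print("tool frac",(t/500).round(4))
E
python3 -c "
from h import *
go(512.5,-74,300)"
```

```text
clk 1.35 pos [ 465.7 -149.6  404.6] rpy [3.141 0.    0.273] q [ 0.26  0.4  -0.01  1.95  0.01  0.79 -1.05] F [ 0.5 -0.4 -0.6] M [-0.02 -0.1  -0.03] w 85.0 0.0
tool frac [ 0.1309 -0.1205  0.2093]
```

Emit:
jog_arm([
  [1, 0.066, -0.06, 0, 0, 0, 0],
  [1, 0.065, -0.06, 0.01, 0, 0, 0],
  [1, 0, 0, 0.1, 0, 0, 0],
  [1, 0, 0, 0.1, 0, 0, 0],
  [1, 0, 0, 0, 0, 0, 0],
  [1, 0, 0, 0, 0, 0, 0],
])

```text
clock: 2.1
eef_pos: [512.5, -76.1, 300.9]
tool_rot: [3.141, -0.001, 0.272]
force: [0.4, 0.3, 1.2]
width: 85.5
gripper_force: 0.0
```

```bash
python3 -c "
from h import *
go(512.5,-74,239)
im=grab('scene'); save(im,'near.png',(215,60,365,200))"
```

```text
clk 2.1 pos [512.5 -76.1 300.9] rpy [ 3.141e+00 -1.000e-03  2.720e-01] q [ 0.11  0.59 -0.02  1.98  0.02  0.56 -1.23] F [0.4 0.3 1.2] M [ 0.02 -0.04 -0.02] w 85.5 0.0
tool frac [ 0.0012 -0.0041  0.1238]
```

View pics/near.png

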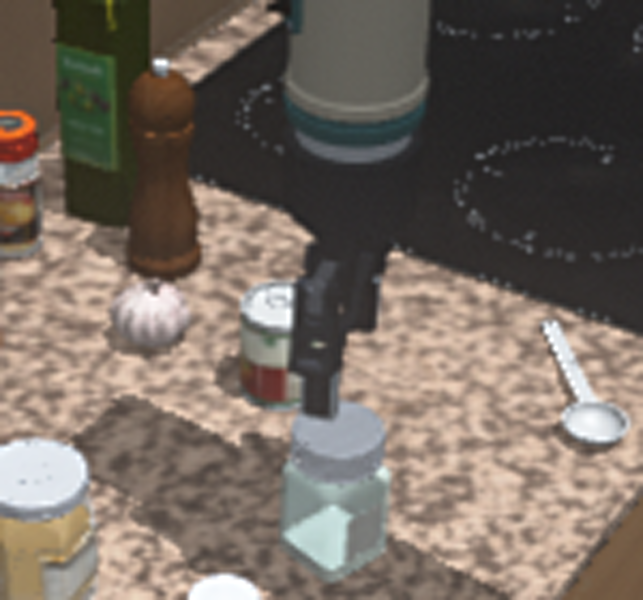

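The view shows the open fingers, with the near tip at (320,410), straddling above the lid at (340,440). I'll descend and grip.

Emit:
jog_arm([
  [1, 0, -0.004, 0.06, 0, 0, 0],
  [1, 0, 0, 0.06, 0, 0, 0],
  [1, 0, 0, 0.004, 0, 0, 0],
  [1, 0, 0, 0, 0, 0, 0],
  [0, 0, 0, 0, 0, 0, 0],
  [-1, 0, 0, 0, 0, 0, 0],
  [-1, 0, 0, 0, 0, 0, 0],
  [-1, 0, 0, 0, 0, 0, 0],
  [-1, 0, 0, 0, 0, 0, 0],
  [-1, 0, 0, 0, 0, 0, 0],
])

```text
clock: 3.4
eef_pos: [513.1, -73.9, 241.3]
tool_rot: [3.139, -0.007, 0.273]
force: [-1.8, 1.8, 22.6]
width: 57.5
gripper_force: 74.5
```

```bash
python3 -c "
from h import *
go(512.5,-74,239)
im=grab('scene'); save(im,'grip.png',(250,100,340,200))"
```

```text
clk 3.4 pos [513.1 -73.9 241.3] rpy [ 3.139 -0.007  0.273] q [ 0.1   0.69 -0.02  2.02  0.03  0.42 -1.23] F [-1.8  1.8 22.6] M [-0.18  0.21 -0.14] w 57.5 74.5
tool frac [-0.0012 -0.0002  0.0045]
```

View pics/grip.png

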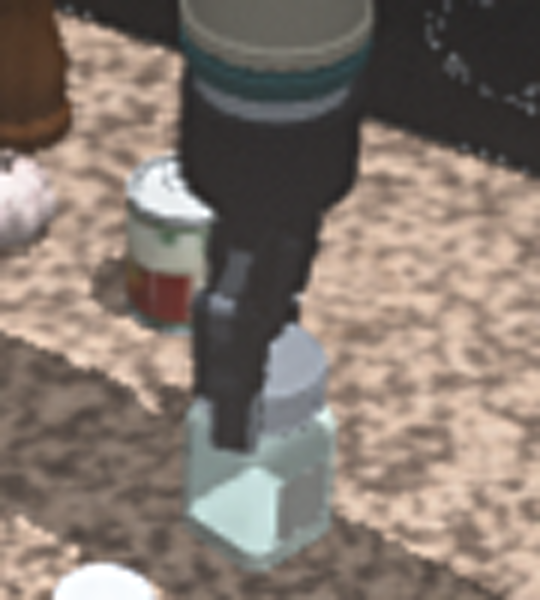

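Emit:
jog_arm([
  [-1, 0, 0, -0.02, 0, 0, 0],
  [-1, 0, 0, -0.05, 0, 0, 0],
  [-1, 0, 0, -0.06, 0, 0, 0],
  [-1, 0, 0, -0.05, 0, 0, 0],
  [-1, 0, 0, 0, 0, 0, 0],
  [-1, 0, 0, 0, 0, 0, 0],
])

```text
clock: 4.2
eef_pos: [510.7, -73.9, 326.9]
tool_rot: [-3.141, 0.002, 0.273]
force: [0.0, 0.7, -3.7]
width: 57.1
gripper_force: 73.9
```

```bash
python3 -c "
from h import *
go(468.3,269.4,331)
im=grab('scene'); save(im,'lift.png',(220,50,370,190)); np.savez('lift.npz',W=world(im))
W=world(im).reshape(-1,3); p=read_state()['eef_pos']
s=W[(np.hypot(W[:,0]-p[0],W[:,1]-p[1])<45)]
print(np.histogram(s[:,2],range(0,260,10)))"
```

```text
clk 4.2 pos [510.7 -73.9 326.9] rpy [-3.141e+00  2.000e-03  2.730e-01] q [ 0.1   0.55 -0.02  1.97  0.02  0.63 -1.23] F [ 0.   0.7 -3.7] M [-0.01  0.01  0.02] w 57.1 73.9
tool frac [ 0.1032 -0.6841 -0.0082]
(array([369,   0,   0,   0,   0,   0,   0,   0,  10,  75,  83,  88,  78,
        86,  92,  77,  44,  72, 163,  19,  15,  19,  27,  25,  36]), array([  0,  10,  20,  30,  40,  50,  60,  70,  80,  90, 100, 110, 120,
       130, 140, 150, 160, 170, 180, 190, 200, 210, 220, 230, 240, 250]))
```

View pics/lift.png

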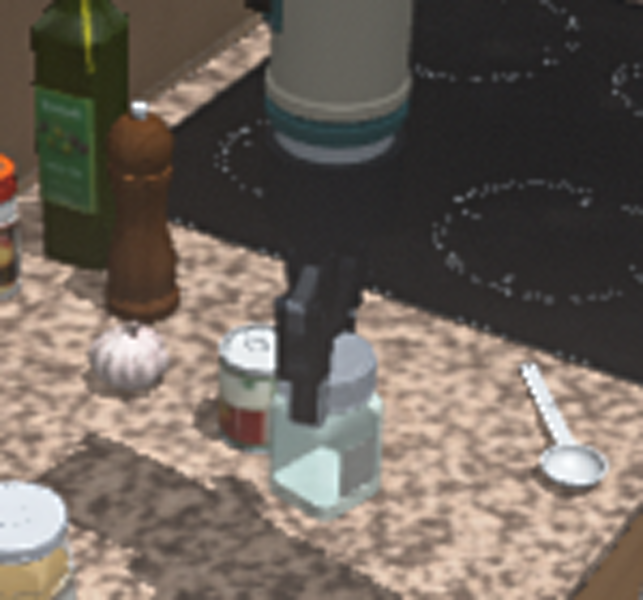

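The jar hangs upright in the fingers with its bottom edge at (325,515) and is clear of the table. Next I'll carry it over the well and turn it by +19.35°.

Emit:
jog_arm([
  [-1, 0.005, -0.034, 0, 0, 0, 0],
  [-1, 0.0147, -0.098, 0, 0, 0, 0],
  [-1, 0.0147, -0.1, 0, 0, 0, 0],
  [-1, 0.0147, -0.1, 0, 0, 0, 0],
  [-1, 0.0147, -0.1, 0, 0, 0, 0],
  [-1, 0.0147, -0.1, 0, 0, 0, 0],
  [-1, 0.0147, -0.1, 0, 0, 0, 0],
  [-1, 0.0098, -0.052, 0, 0, 0, -0.056],
  [-1, 0, 0, 0, 0, 0, -0.056],
  [-1, 0, 0, 0, 0, 0, -0.057],
])

```text
clock: 5.5
eef_pos: [467.3, 270.9, 326.7]
tool_rot: [-3.141, 0.002, 0.617]
force: [0.1, -0.2, -4.8]
width: 56.9
gripper_force: 76.8
```

Emit:
jog_arm([
  [-1, 0, 0, 0, 0, 0, 0],
  [-1, 0, 0, 0, 0, 0, 0],
])

```text
clock: 5.75
eef_pos: [468.3, 269.6, 327.3]
tool_rot: [-3.141, 0.001, 0.609]
force: [0.3, 0.6, -4.0]
width: 56.9
gripper_force: 76.8
```

```bash
cat >> h.py <<'E'
from scipy.optimize import least_squares
def jarfit(im,zb,yaw0=None):
    """square fit to body points; zb = height of underside"""
    W=world(im).reshape(-1,3); p=read_state()['eef_pos'][:2]
    q=W[(np.hypot(*(W[:,:2]-p).T)<44)&(W[:,2]>max(zb+4,45))&(W[:,2]<zb+56)][:,:2]
    def res(a):
        R=np.array([[np.cos(a[2]),np.sin(a[2])],[-np.sin(a[2]),np.cos(a[2])]])
        return np.abs((q-a[:2])@R.T).max(1)-27
    b=min((least_squares(res,[*p,a],loss="soft_l1",f_scale=1.5) for a in np.radians([0,22,45,67])),key=lambda r:r.cost)
    print("jar",len(q),b.x[:2].round(1),(np.degrees(b.x[2])+45)%90-45,np.median(abs(res(b.x))).round(2))
E
python3 -c "
from h import *
go(468.3,269.4,331)
im=grab('scene'); save(im,'over.png',(180,120,300,310)); jarfit(im,86)
im=grab('top'); jarfit(im,86)"
```

```text
clk 5.75 pos [468.3 269.6 327.3] rpy [-3.141e+00  1.000e-03  6.090e-01] q [-0.52  0.58 -0.07  1.9   0.06  0.67 -1.6 ] F [ 0.3  0.6 -4. ] M [ 0.02 -0.06 -0.03] w 56.9 76.8
tool frac [-0.0003  0.0003 -0.0074]
jar 528 [465.  265.8] 4.569694802626643 0.66
jar 41 [468.9 267. ] 3.780036447463843 0.33
```

View pics/over.png

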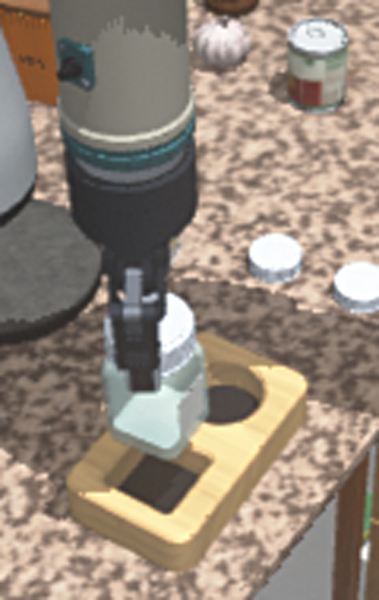

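The jar at (155,400) is above the square well at (165,480). I'll measure the block with the same scene camera, so that the camera bias cancels.

```bash
python3 - <<'E'
from h import *
D=np.load("scene0.npz"); im={k:D[k] for k in D.files}; W=D["W"]
T=(W[...,2]>36)&(W[...,2]<47)&(abs(W[...,0]-470)<75)&(abs(W[...,1]-228)<105)
print(cv2.minAreaRect(W[T][:,:2].astype(np.float32)),W[T][:,2].mean())
cs,h=cv2.findContours(T.astype(np.uint8),cv2.RETR_CCOMP,cv2.CHAIN_APPROX_NONE)
for c,hh in zip(cs,h[0]):
    if cv2.contourArea(c)<60: continue
    q=np.array([ray(im,a,b,41)[:2] for a,b in c[:,0]],np.float32)
    print("hole" if hh[3]>=0 else "outer",cv2.minAreaRect(q),q.mean(0))
# refit original jar pose from both views separately with lid
for n in("scene","top"):
    D=np.load(n+"0.npz"); im={k:D[k] for k in D.files}; W=D["W"]
    L=(W[...,2]>96)&(W[...,2]<104)&(np.hypot(W[...,0]-513,W[...,1]+74)<36)
    c,r=cv2.minEnclosingCircle(W[L][:,:2].astype(np.float32)); print(n,"lid",c,r)
E
```

```text
((467.7145080566406, 228.38348388671875), (105.65605926513672, 178.1190643310547), 2.5764803886413574) 41.09834556338601
outer ((466.09222412109375, 229.91476440429688), (105.71060180664062, 178.5592803955078), 2.7418086528778076) [463.78513 233.79814]
hole ((465.6174621582031, 270.9159851074219), (61.15837860107422, 60.57658004760742), 1.8537265062332153) [466.23917 270.61075]
hole ((468.64312744140625, 188.18704223632812), (62.35220718383789, 63.512168884277344), 70.60746002197266) [468.4671  187.76695]
scene lid (509.1427917480469, -75.15367889404297) 30.74852180480957
top lid (513.188232421875, -74.09693145751953) 28.770523071289062
```

```bash
python3 - <<'E'
from h import *
p=read_state()['eef_pos'][:2]
def fit(q,yaw=None):
    def res(a):
        y=a[2] if yaw is None else yaw
        R=np.array([[np.cos(y),np.sin(y)],[-np.sin(y),np.cos(y)]])
        return np.abs((q-a[:2])@R.T).max(1)-27
    b=least_squares(res,[*p,0.06],loss="soft_l1",f_scale=1.5); return b.x[:2].round(1),np.degrees(b.x[2]).round(1)
for n in("scene","top"):
    im=grab(n); W=world(im); P=W.reshape(-1,3); P=P[np.hypot(*(P[:,:2]-p).T)<46]
    for a,b in((88,100),(100,112),(112,124),(124,136),(136,146)):
        q=P[(P[:,2]>a)&(P[:,2]<b)][:,:2]
        if len(q)>6: print(n,a,b,len(q),*fit(q),fit(q,0.055)[0])
    s=(P[:,2]>92)&(P[:,2]<142); q=P[s]
    th=np.radians(3.5); R=np.array([[np.cos(th),np.sin(th)],[-np.sin(th),np.cos(th)]]); l=(q[:,:2]-p)@R.T
    # plane fits per face: -x face and +y face
    for nm,k,sg in(("-x",0,-1),("+y",1,1)):
        o=1-k; m=(sg*l[:,k]>20)&(abs(l[:,o])<18)
        if m.sum()<15: continue
        A=np.c_[l[m,o],q[m,2]-117,np.ones(m.sum())]; r=least_squares(lambda c:A@c-l[m,k],[0,0,27*sg],loss="soft_l1").x
        print(n,nm,m.sum(),"slope horiz deg",np.degrees(r[0]).round(2),"vert deg",np.degrees(r[1]).round(2),"off",r[2].round(2))
    L=P[(P[:,2]>178)&(P[:,2]<190)]; 
    if len(L)>10: print(n,"lid top",cv2.minEnclosingCircle(L[:,:2].astype(np.float32)),L[:,2].mean())
    print("min z",np.percentile(P[P[:,2]>60][:,2],1))
E
```

```text
scene 88 100 98 [465.2 265.3] 5.4 [465.2 265.3]
scene 100 112 119 [465.2 265.8] 4.7 [465.2 265.8]
scene 112 124 128 [465.4 265.6] 4.2 [465.4 265.6]
scene 124 136 125 [465.9 265.7] 5.3 [465.9 265.7]
scene 136 146 110 [466.4 265.6] 4.4 [466.4 265.5]
scene -x 166 slope horiz deg -0.47 vert deg 1.63 off -30.54
scene +y 220 slope horiz deg 1.22 vert deg 0.09 off 23.63
scene lid top ((463.2947082519531, 273.6626892089844), 36.996517181396484) 185.514583418048
min z 97.43793182470581
top 88 100 9 [468.5 267.4] 1.5 [467.9 267.3]
top 100 112 10 [469.1 266.9] 4.5 [469.6 266.7]
top 112 124 7 [469.5 267. ] 1.6 [468.9 267. ]
top 124 136 11 [468.9 267.1] 5.3 [469.8 266.8]
top 136 146 8 [470.3 266.7] 1.8 [469.8 266.8]
top lid top ((465.88385009765625, 241.67532348632812), 14.064669609069824) 185.11731718830814
min z 109.78237945125073
```

Emit:
jog_arm([
  [-1, 0.0034, -0.005, 0, 0, 0, 0.009],
  [-1, 0, 0, 0.038, 0, 0, 0],
  [-1, 0, 0, 0.037, 0, 0, 0],
  [-1, 0, 0, 0, 0, 0, 0],
  [-1, 0, 0, 0, 0, 0, 0],
])

```text
clock: 6.58
eef_pos: [469.1, 272.6, 290.8]
tool_rot: [-3.142, -0.001, 0.592]
force: [0.6, 0.1, -4.2]
width: 57.0
gripper_force: 77.0
```

```bash
python3 -c "
from h import *
go(468.3,269.4,252)
im=grab('scene'); save(im,'mouth.png',(185,205,285,305)); jarfit(im,50)
t=grab('top'); jarfit(t,50)
np.savez('m.npz',px=im['pixels'],d=im['depth'])"
```

```text
clk 6.575 pos [469.1 272.6 290.8] rpy [-3.142e+00 -1.000e-03  5.920e-01] q [-0.54  0.63 -0.06  1.92  0.07  0.58 -1.62] F [ 0.6  0.1 -4.2] M [ 0.01 -0.09  0.04] w 57.0 77.0
tool frac [-0.0048  0.0044  0.0776]
jar 496 [466. 269.] 4.156884057462378 0.61
jar 42 [469.8 270.3] 3.5295708559792516 0.34
```

View pics/mouth.png

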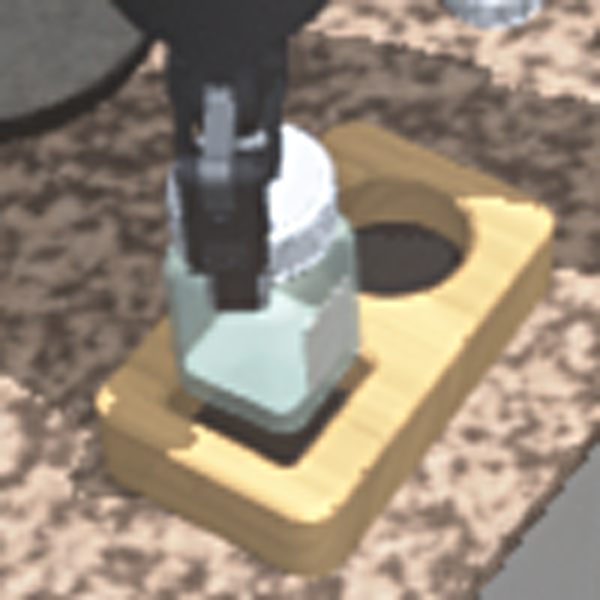

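The jar's lower corner (290,425) is lined up over the dark well, whose near corner is at (285,465). The remaining offset is about 1 mm and about 1°, so I'll correct that and go down gently.

Emit:
jog_arm([
  [-1, -0.0017, -0.0011, 0, 0, 0, 0.008],
  [-1, 0, 0, 0.01, 0, 0, 0],
  [-1, 0, 0, 0.01, 0, 0, 0],
  [-1, 0, 0, 0.01, 0, 0, 0],
  [-1, 0, 0, 0.006, 0, 0, 0],
  [-1, 0, 0, 0, 0, 0, 0],
])

```text
clock: 7.42
eef_pos: [472.6, 273.9, 277.1]
tool_rot: [3.14, -0.016, 0.575]
force: [4.8, -1.4, 25.9]
width: 57.1
gripper_force: 76.0
```

```bash
python3 -c "
from h import *
go(468.3,269.4,252)
jarfit(grab('scene'),32)"
```

```text
clk 7.425 pos [472.6 273.9 277.1] rpy [ 3.14  -0.016  0.575] q [-0.54  0.66 -0.05  1.93  0.07  0.54 -1.64] F [ 4.8 -1.4 25.9] M [ 0.05 -0.4  -0.1 ] w 57.1 76.0
tool frac [-0.0121  0.0028  0.0503]
jar 429 [466.8 269.8] 4.306566068013204 0.93
```

It made contact. The force and moment say the jar's -x/+y bottom corner sits on the rim, so it needs to go toward +x. I'll back up, shift and try again.

Emit:
jog_arm([
  [-1, 0, 0, -0.018, 0, 0, 0],
  [-1, 0.006, 0.004, 0, 0, 0, 0],
  [-1, 0, 0, 0, 0, 0, 0],
  [-1, 0, 0, 0.01, 0, 0, 0],
  [-1, 0, 0, 0.008, 0, 0, 0],
  [-1, 0, 0, 0, 0, 0, 0],
])

```text
clock: 8.22
eef_pos: [475.1, 273.3, 275.7]
tool_rot: [3.14, -0.012, 0.575]
force: [4.1, 0.3, 23.1]
width: 57.0
gripper_force: 73.6
```

```bash
python3 -c "
from h import *
go(468.3,269.4,252)
jarfit(grab('scene'),32);jarfit(grab('top'),32)"
```

```text
clk 8.225 pos [475.1 273.3 275.7] rpy [ 3.14  -0.012  0.575] q [-0.54  0.66 -0.05  1.92  0.07  0.55 -1.63] F [ 4.1  0.3 23.1] M [ 0.35 -0.01 -0.06] w 57.0 73.6
tool frac [-0.0157 -0.0008  0.0474]
jar 431 [466.3 268.4] 5.532609434987165 1.0
jar 44 [471.2 269.4] 3.5930428374607857 0.66
```

```bash
cat >> h.py <<'E'
def tilt(im,zb,yawd=3.5):
    p=read_state()['eef_pos'][:2]; P=world(im).reshape(-1,3); P=P[np.hypot(*(P[:,:2]-p).T)<50]
    q=P[(P[:,2]>max(45,zb+6))&(P[:,2]<zb+56)]; th=np.radians(yawd)
    R=np.array([[np.cos(th),np.sin(th)],[-np.sin(th),np.cos(th)]]); l=(q[:,:2]-p)@R.T
    for nm,k,sg in(("-x",0,-1),("+y",1,1),("-y",1,-1)):
        o=1-k; m=(sg*l[:,k]>17)&(abs(l[:,o]+(3 if k==0 else 5))<18)
        if m.sum()<15: continue
        z0=zb+30; A=np.c_[l[m,o],q[m,2]-z0,np.ones(m.sum())]; r=least_squares(lambda c:A@c-l[m,k],[0,0,27*sg],loss="soft_l1").x
        print(" face",nm,m.sum(),"yaw",(yawd+np.degrees(r[0])*(-1 if k==0 else 1)).round(2),"lean deg",np.degrees(r[1]).round(2),"off",r[2].round(2),"centre from tcp",(r[2]-27*sg).round(2))
    L=P[(P[:,2]>zb+90)&(P[:,2]<zb+106)]; print(" lid top z",np.percentile(L[:,2],[10,50,90]).round(1), len(L))
E
python3 - <<'E'
from h import *
for n in("scene","top"): im=grab(n); print(n); tilt(im,34)
np.savez("k.npz",W=world(grab("scene")))
E
```

```text
scene
 face -x 159 yaw 5.03 lean deg 8.69 off -36.9 centre from tcp -9.9
 face +y 162 yaw 4.6 lean deg 1.5 off 22.99 centre from tcp -4.01
 lid top z [126.6 135.1 138.6] 222
top
 face -y 28 yaw 5.21 lean deg 2.93 off -30.54 centre from tcp -3.54
 lid top z [126.4 135.8 138.4] 31
```

The jar tipped about the finger axis by about 8.7° because its -x edge caught the rim. I'll lift it, stand it on free worktop to straighten it, and regrip.

Emit:
jog_arm([
  [-1, 0, 0, -0.02, 0, 0, 0],
  [-1, 0, 0, -0.06, 0, 0, 0],
  [-1, 0, 0, -0.03, 0, 0, 0],
  [-1, 0, 0, 0, 0, 0, 0],
  [-1, 0, 0, 0, 0, 0, 0],
])

```text
clock: 9.1
eef_pos: [470.9, 271.8, 326.1]
tool_rot: [3.141, 0.002, 0.577]
force: [-0.0, -0.6, -4.6]
width: 57.1
gripper_force: 70.9
```

```bash
python3 - <<'E'
from h import *
go(530,95,327)
im=grab("scene"); tilt(im,86)
D=np.load("top0.npz"); W=D["W"].reshape(-1,3)
s=W[(W[:,2]>8)&(W[:,2]<200)&(abs(W[:,0]-530)<75)&(abs(W[:,1]-95)<75)]
for c in s[::6].round(): print(c,end=" ")
E
```

```text
clk 9.1 pos [470.9 271.8 326.1] rpy [3.141e+00 2.000e-03 5.770e-01] q [-0.53  0.58 -0.06  1.89  0.06  0.67 -1.62] F [-0.  -0.6 -4.6] M [ 0.02 -0.06 -0.01] w 57.1 70.9
tool frac [-0.0937  0.3608 -0.0018]
 face -x 189 yaw 3.9 lean deg 7.09 off -36.71 centre from tcp -9.71
 face +y 198 yaw 4.75 lean deg 2.29 off 21.29 centre from tcp -5.71
 lid top z [179.2 186.1 189. ] 238
[577.  32.   8.] [552.  27.  15.] [548.  23.  20.] [545.  23.  18.] [541.  24.  25.] [539.  27.  19.] [536.  30.  17.] [533.  30.  14.] [529.  30.  19.] [525. 164.  38.] [527.  33.  12.] [521. 166.  46.] [522. 148.  34.] [522.  21.  17.] [518. 154.  39.] [520.  24.  15.] [514. 157.  44.] [516.  27.  15.] [511. 160.  42.] [513. 142.  27.] [509. 154.  38.] [505. 163.  44.] [505. 145.  41.] [502. 154.  42.] [498. 163.  45.] [499. 145.  42.] [496. 157.  42.] [496. 169.  10.] [492. 145.  41.] [489. 154.  40.] [490. 166.   9.] [486. 145.  41.] [483. 151.  44.] [483. 163.  14.] [480. 142.  35.] [476. 151.  44.] [477. 163.  12.] [473. 142.  41.] [473. 159.  16.] [473. 140.  14.] [470. 162.  15.] [467. 142.  41.] [467. 159.  15.] [466. 140.  21.] [461. 158.  38.] [462. 139.  24.] [460. 163.  14.] [457. 142.  43.] [455. 161.  35.]
```

Emit:
jog_arm([
  [-1, -0.02, 0.08, 0, 0, 0, 0],
  [-1, -0.024, 0.09, 0, 0, 0, 0],
  [-1, -0.024, 0.09, 0, 0, 0, 0],
  [-1, -0.026, 0.1, 0, 0, 0, 0],
  [-1, 0, 0, 0.04, 0, 0, 0],
  [-1, 0, 0, 0.06, 0, 0, 0],
  [-1, 0, 0, 0.04, 0, 0, 0],
  [-1, 0, 0, 0.015, 0, 0, 0],
  [-1, 0, 0, 0.012, 0, 0, 0],
  [-1, 0, 0, 0, 0, 0, 0],
])

```text
clock: 10.4
eef_pos: [530.2, 95.8, 244.0]
tool_rot: [3.141, -0.0, 0.577]
force: [-0.2, -0.2, -4.2]
width: 57.3
gripper_force: 71.4
```

```bash
python3 - <<'E'
from h import *
go(530,95,241)
im=grab("scene"); tilt(im,0)
E
```

```text
clk 10.4 pos [530.2  95.8 244. ] rpy [ 3.141 -0.     0.577] q [-0.19  0.71 -0.07  1.96  0.1   0.48 -1.32] F [-0.2 -0.2 -4.2] M [-0.01 -0.02  0.  ] w 57.3 71.4
tool frac [-0.0013  0.001   0.006 ]
 face -x 31 yaw 2.46 lean deg 10.07 off -38.55 centre from tcp -11.55
 face +y 36 yaw 4.32 lean deg -0.62 off 22.22 centre from tcp -4.78
 lid top z [ 93.2 100.3 105.2] 180
```

Emit:
jog_arm([
  [-1, 0, 0, 0.005, 0, 0, 0],
  [-1, 0, 0, 0.005, 0, 0, 0],
  [-1, 0, 0, 0.005, 0, 0, 0],
  [-1, 0, 0, 0, 0, 0, 0],
  [-1, 0, 0, 0, 0, 0, 0],
])

```text
clock: 11.08
eef_pos: [531.0, 94.5, 241.9]
tool_rot: [3.138, -0.004, 0.575]
force: [-8.7, -4.5, 44.6]
width: 57.0
gripper_force: 81.6
```

```bash
sed -i 's/max(45,zb+6)/(45 if 0<zb<45 else zb+6)/; s/max(zb+4,45)/(45 if 0<zb<45 else zb+4)/' h.py; python3 - <<'E'
from h import *
go(530,95,241)
im=grab("scene"); tilt(im,0)
E
```

```text
clk 11.075 pos [531.   94.5 241.9] rpy [ 3.138 -0.004  0.575] q [-0.19  0.71 -0.06  1.96  0.1   0.47 -1.32] F [-8.7 -4.5 44.6] M [-0.95  2.1  -0.08] w 57.0 81.6
tool frac [-0.0012 -0.0019  0.0019]
 face -x 115 yaw 5.17 lean deg 6.85 off -36.66 centre from tcp -9.66
 face +y 168 yaw 4.87 lean deg 1.16 off 22.02 centre from tcp -4.98
 lid top z [ 92.9  99.7 104.6] 187
```

Emit:
jog_arm([
  [-1, 0, 0, -0.01, 0, 0, 0],
  [-1, 0, 0, 0, 0, 0, 0],
  [-0.2, 0, 0, 0, 0, 0, 0],
  [0.4, 0, 0, 0, 0, 0, 0],
  [0.8, 0, 0, 0, 0, 0, 0],
  [1, 0, 0, 0, 0, 0, 0],
  [1, 0, 0, 0, 0, 0, 0],
  [1, 0, 0, 0, 0, 0, 0],
])

```text
clock: 12.12
eef_pos: [530.1, 95.7, 241.1]
tool_rot: [-3.142, 0.0, 0.577]
force: [0.1, -0.2, 0.5]
width: 85.3
gripper_force: 0.0
```

```bash
python3 - <<'E'
from h import *
go(530,95,241)
for n in("scene","top"):
    im=grab(n); tilt(im,0); jarfit(im,0)
E
```

```text
clk 12.125 pos [530.1  95.7 241.1] rpy [-3.142  0.     0.577] q [-0.19  0.71 -0.07  1.96  0.1   0.47 -1.32] F [ 0.1 -0.2  0.5] M [-0.02  0.01  0.  ] w 85.3 0.0
tool frac [-0.0011  0.0011  0.0001]
 face -x 129 yaw -1.17 lean deg -0.04 off -36.72 centre from tcp -9.72
 face +y 127 yaw 7.53 lean deg 0.02 off 19.78 centre from tcp -7.22
 lid top z [ 95.   99.3 101.2] 190
jar 349 [521.4  86. ] 13.144004737738193 0.8Traceback (most recent call last):
  File "<stdin>", line 4, in <module>
  File "h.py", line 43, in tilt
    L=P[(P[:,2]>zb+90)&(P[:,2]<zb+106)]; print(" lid top z",np.percentile(L[:,2],[10,50,90]).round(1), len(L))
                                                            ~~~~~~~~~~~~~^^^^^^^^^^^^^^^^^^^
    return _quantile_unchecked(
        a, q, axis, out, overwrite_input, method, keepdims, weights)
    return _ureduce(a,
                    func=_quantile_ureduce_func,
    ...<5 lines>...
                    overwrite_input=overwrite_input,
                    method=method)
    r = func(a, **kwargs)
    result = _quantile(arr,
                       quantiles=q,
    ...<2 lines>...
                       out=out,
                       weights=wgt)
    slices_having_nans = np.isnan(arr[-1, ...])
                                  ~~~^^^^^^^^^
IndexError: index -1 is out of bounds for axis 0 with size 0
```

Emit:
jog_arm([
  [1, 0, 0, -0.05, 0, 0, 0],
  [1, 0, 0, -0.1, 0, 0, 0],
  [1, 0, 0, -0.05, 0, 0, 0],
  [1, -0.055, 0.084, 0, 0, 0, 0],
  [1, -0.055, 0.084, 0, 0, 0, 0],
  [1, -0.055, 0.084, 0, 0, 0, 0],
  [1, -0.055, 0.084, 0, 0, 0, 0],
  [1, 0, 0, 0, 0, 0, 0],
])

```text
clock: 13.22
eef_pos: [528.9, -110.3, 341.2]
tool_rot: [3.139, 0.002, 0.568]
force: [-0.1, -0.3, 0.0]
width: 85.3
gripper_force: 0.0
```

```bash
sed -i 's/L=P\[(P\[:,2\]>zb+90.*/pass/' h.py; cat >> h.py <<'E'
def look(c0):
    c0=np.array(c0,float)
    for n in("scene","top"):
        im=grab(n); W=world(im); P=W.reshape(-1,3); r=np.hypot(*(P[:,:2]-c0).T)
        L=P[(r<40)&(P[:,2]>95)&(P[:,2]<105)][:,:2].astype(np.float32)
        c,R=cv2.minEnclosingCircle(L) if len(L)>20 else ((0,0),0)
        M=(np.hypot(W[...,0]-c0[0],W[...,1]-c0[1])<42)&(W[...,2]>95)&(W[...,2]<105)
        q=P[(r<46)&(P[:,2]>8)&(P[:,2]<57)][:,:2]
        def res(a):
            T=np.array([[np.cos(a[2]),np.sin(a[2])],[-np.sin(a[2]),np.cos(a[2])]])
            return np.abs((q-a[:2])@T.T).max(1)-27
        b=min((least_squares(res,[*c0,a],loss="soft_l1",f_scale=1.5) for a in np.radians([0,22,45,67])),key=lambda r:r.cost)
        mm=cv2.moments(M.astype(np.uint8),True); print(n,"lid circ",np.round(c,1),round(R,1),"centroid ray",ray(im,mm['m10']/max(mm['m00'],1),mm['m01']/max(mm['m00'],1),99).round(1),"| body",len(q),b.x[:2].round(1),((np.degrees(b.x[2])+45)%90-45).round(2),np.median(abs(res(b.x))).round(2))
E
python3 -c "
from h import *
go(524,88,300)
look((524,88))"
```

```text
clk 13.225 pos [ 528.9 -110.3  341.2] rpy [3.139e+00 2.000e-03 5.680e-01] q [ 0.22  0.56 -0.1   1.89  0.09  0.7  -0.94] F [-0.1 -0.3  0. ] M [ 0.05  0.   -0.  ] w 85.3 0.0
tool frac [ 0.2053 -0.3396  0.0824]
scene lid circ [520.3  88.2] 30.0 centroid ray [518.5  90.   99. ] | body 354 [521.3  86.4] 13.92 0.87
top lid circ [522.2  89. ] 28.5 centroid ray [522.1  88.6  99. ] | body 31 [523.2  91.3] 12.41 0.49
```

Emit:
jog_arm([
  [1, 0.05, -0.085, 0, 0, 0, 0],
  [1, 0.05, -0.085, 0, 0, 0, 0],
  [1, 0.05, -0.085, 0, 0, 0, 0],
  [1, 0.056, -0.086, 0, 0, 0, 0],
  [1, 0, 0, 0.08, 0, 0, 0],
  [1, 0, 0, 0, 0, 0, 0],
  [1, 0, 0, 0, 0, 0, 0],
])

```text
clock: 14.2
eef_pos: [523.0, 94.1, 301.9]
tool_rot: [3.141, -0.0, 0.577]
force: [0.2, 0.6, -0.1]
width: 85.5
gripper_force: 0.0
```

```bash
python3 -c "
from h import *
go(522.2,88.8,243)"
```

```text
clk 14.2 pos [523.   94.1 301.9] rpy [ 3.141 -0.     0.577] q [-0.18  0.61 -0.08  1.95  0.08  0.59 -1.31] F [ 0.2  0.6 -0.1] M [-0.02 -0.03 -0.02] w 85.5 0.0
tool frac [-0.0072  0.0081  0.1177]
```

Emit:
jog_arm([
  [1, -0.007, 0.008, 0, 0, 0, 0],
  [1, 0, 0, 0.06, 0, 0, 0],
  [1, 0, 0, 0.057, 0, 0, 0],
  [1, 0, 0, 0, 0, 0, 0],
  [1, 0, 0, 0, 0, 0, 0],
  [-1, 0, 0, 0, 0, 0, 0],
  [-1, 0, 0, 0, 0, 0, 0],
  [-1, 0, 0, 0, 0, 0, 0],
  [-1, 0, 0, 0, 0, 0, 0],
  [-1, 0, 0, 0, 0, 0, 0],
])

```text
clock: 15.45
eef_pos: [522.4, 89.2, 244.1]
tool_rot: [3.141, -0.002, 0.577]
force: [-1.3, 1.0, 7.3]
width: 56.4
gripper_force: 62.3
```

```bash
python3 -c "
from h import *
go(522.2,88.8,243)
im=grab('scene'); tilt(im,0,13); jarfit(im,0)"
```

```text
clk 15.45 pos [522.4  89.2 244.1] rpy [ 3.141e+00 -2.000e-03  5.770e-01] q [-0.18  0.7  -0.07  1.98  0.1   0.46 -1.31] F [-1.3  1.   7.3] M [0.03 0.26 0.02] w 56.4 62.3
tool frac [-0.0008  0.0004  0.0022]
 face -x 64 yaw 13.58 lean deg -0.2 off -28.73 centre from tcp -1.73
 face +y 194 yaw 14.16 lean deg 0.21 off 24.45 centre from tcp -2.55
jar 377 [521.5  86.1] 14.081575454673342 0.74
```

Emit:
jog_arm([
  [-1, 0, 0, -0.02, 0, 0, 0],
  [-1, 0, 0, -0.06, 0, 0, 0],
  [-1, 0, 0, -0.08, 0, 0, 0],
  [-1, 0, 0, 0, 0, 0, 0.045],
  [-1, 0, 0, 0, 0, 0, 0.045],
  [-1, 0, 0, 0, 0, 0, 0],
  [-1, 0, 0, 0, 0, 0, 0],
])

```text
clock: 16.38
eef_pos: [522.0, 88.7, 322.7]
tool_rot: [-3.142, 0.0, 0.398]
force: [-0.6, -0.9, -3.1]
width: 56.8
gripper_force: 65.6
```

```bash
python3 -c "
from h import *
go(468.3,269.4,327)
im=grab('scene'); tilt(im,82,3); jarfit(im,82); im=grab('top'); jarfit(im,82)"
```

```text
clk 16.375 pos [522.   88.7 322.7] rpy [-3.142  0.     0.398] q [-0.2   0.57 -0.04  1.93  0.03  0.64 -1.43] F [-0.6 -0.9 -3.1] M [ 0.02 -0.01  0.02] w 56.8 65.6
tool frac [ 0.0412 -0.3748 -0.0086]
 face -x 117 yaw 3.42 lean deg 0.47 off -29.17 centre from tcp -2.17
 face +y 203 yaw 3.01 lean deg 0.02 off 24.35 centre from tcp -2.65
jar 454 [520.3  85.8] 3.239812155728522 0.77
jar 0 [522.1  88.7] 0.0 nan
  return _methods._mean(a, axis=axis, dtype=dtype,
  ret = ret.dtype.type(ret / rcount)
```

The jar is held upright with a lean under 0.5° and a yaw of 3.2°. The earlier y "correction" came from the glass depth bias, so this time I'll go by the TCP.

Emit:
jog_arm([
  [-1, 0.008, -0.075, 0, 0, 0, 0],
  [-1, 0.01, -0.1, 0, 0, 0, 0],
  [-1, 0.012, -0.1, 0, 0, 0, 0],
  [-1, 0.011, -0.1, 0, 0, 0, 0.004],
  [-1, 0, 0, 0, 0, 0, 0],
  [-1, 0, 0, 0.03, 0, 0, 0],
  [-1, 0, 0, 0.03, 0, 0, 0],
  [-1, 0, 0, 0, 0, 0, 0],
  [-1, 0, 0, 0, 0, 0, 0],
])

```text
clock: 17.6
eef_pos: [469.0, 268.9, 292.5]
tool_rot: [3.141, 0.0, 0.388]
force: [0.2, 0.0, -4.1]
width: 56.7
gripper_force: 65.9
```

```bash
python3 -c "
from h import *
go(468.4,269.4,280)
im=grab('scene'); tilt(im,50,3); jarfit(im,50)
im=grab('top'); jarfit(im,50)"
```

```text
clk 17.6 pos [469.  268.9 292.5] rpy [3.141 0.    0.388] q [-0.57  0.63 -0.01  1.93  0.01  0.58 -1.77] F [ 0.2  0.  -4.1] M [ 0.05 -0.05 -0.01] w 56.7 65.9
tool frac [-0.0007 -0.0013  0.0249]
 face -x 149 yaw 2.95 lean deg 0.18 off -29.19 centre from tcp -2.19
 face +y 209 yaw 3.16 lean deg -0.43 off 24.24 centre from tcp -2.76
jar 497 [467.2 266.1] 2.567660646597375 0.64
jar 35 [470.4 267.7] 2.65644152459069 0.33
```

Emit:
jog_arm([
  [-1, -0.0005, -0.001, 0.01, 0, 0, 0],
  [-1, 0, 0, 0.008, 0, 0, 0],
  [-1, 0, 0, 0.006, 0, 0, 0],
  [-1, 0, 0, 0.004, 0, 0, 0],
  [-1, 0, 0, 0, 0, 0, 0],
])

```text
clock: 18.32
eef_pos: [468.1, 270.1, 278.5]
tool_rot: [-3.142, 0.0, 0.389]
force: [0.2, 0.4, -4.4]
width: 57.0
gripper_force: 66.0
```

```bash
python3 -c "
from h import *
go(468.4,269.4,280)
im=grab('scene'); tilt(im,35,3)"
```

```text
clk 18.325 pos [468.1 270.1 278.5] rpy [-3.142  0.     0.389] q [-0.57  0.65 -0.01  1.94  0.01  0.55 -1.77] F [ 0.2  0.4 -4.4] M [ 0.19  0.   -0.05] w 57.0 66.0
tool frac [-0.      0.0014 -0.0029]
 face -x 132 yaw 3.39 lean deg 0.67 off -28.99 centre from tcp -1.99
 face +y 193 yaw 4.28 lean deg -0.59 off 24.77 centre from tcp -2.23
```

The jar's underside is below the rim with no load on the wrist, so it's in the well. I'll take it down to the floor.

Emit:
jog_arm([
  [-1, 0, 0.001, 0.01, 0, 0, 0],
  [-1, 0, 0, 0.012, 0, 0, 0],
  [-1, 0, 0, 0.012, 0, 0, 0],
  [-1, 0, 0, 0.008, 0, 0, 0],
  [-1, 0, 0, 0, 0, 0, 0],
])

```text
clock: 19.0
eef_pos: [468.2, 269.8, 257.2]
tool_rot: [-3.141, 0.0, 0.389]
force: [-0.5, 4.0, -5.0]
width: 56.5
gripper_force: 65.9
```

```bash
python3 -c "
from h import *
go(468.4,269.4,254)
im=grab('scene'); tilt(im,15,3)"
```

```text
clk 19.0 pos [468.2 269.8 257.2] rpy [-3.141  0.     0.389] q [-0.57  0.69 -0.01  1.95  0.01  0.51 -1.77] F [-0.5  4.  -5. ] M [ 0.79  0.01 -0.1 ] w 56.5 65.9
tool frac [0.0001 0.0009 0.0065]
 face -x 79 yaw 3.45 lean deg 1.79 off -29.25 centre from tcp -2.25
 face +y 103 yaw 3.71 lean deg 0.21 off 24.87 centre from tcp -2.13
```

Emit:
jog_arm([
  [-1, 0.0004, -0.001, 0.004, 0, 0, 0],
  [-1, 0, 0, 0.004, 0, 0, 0],
  [-1, 0, 0, 0, 0, 0, 0],
  [-1, 0, 0, 0, 0, 0, 0],
])

```text
clock: 19.55
eef_pos: [468.4, 270.3, 255.2]
tool_rot: [-3.141, -0.001, 0.389]
force: [-2.3, 2.0, 10.6]
width: 57.1
gripper_force: 67.3
```

```bash
python3 -c "
from h import *
go(468.4,269.4,254)
im=grab('scene'); tilt(im,11,3)
W=world(im).reshape(-1,3); p=read_state()['eef_pos']; L=W[(np.hypot(W[:,0]-p[0],W[:,1]-p[1])<27)&(W[:,2]>100)&(W[:,2]<120)]; print(np.percentile(L[:,2],[10,50,90]))"
```

```text
clk 19.55 pos [468.4 270.3 255.2] rpy [-3.141e+00 -1.000e-03  3.890e-01] q [-0.57  0.69 -0.01  1.95  0.01  0.5  -1.77] F [-2.3  2.  10.6] M [ 0.19  0.55 -0.03] w 57.1 67.3
tool frac [-0.0007  0.0016  0.0025]
 face -x 65 yaw 3.86 lean deg 2.18 off -29.54 centre from tcp -2.54
 face +y 83 yaw 3.39 lean deg -1.24 off 24.82 centre from tcp -2.18
[109.18771736 110.60006826 112.08586538]
```

The jar is seated: the lid top is at 110.6 mm against the expected 110, with a light floor load. Now I'll unscrew.

Emit:
jog_arm([
  [-1, 0, 0, 0, 0, 0, -0.02],
  [-1, 0, 0, 0, 0, 0, -0.04],
  [-1, 0, 0, -0.0004, 0, 0, -0.05],
  [-1, 0, 0, -0.0004, 0, 0, -0.05],
  [-1, 0, 0, -0.0004, 0, 0, -0.05],
  [-1, 0, 0, -0.0004, 0, 0, -0.05],
  [-1, 0, 0, -0.0004, 0, 0, -0.05],
  [-1, 0, 0, -0.0004, 0, 0, -0.05],
  [-1, 0, 0, -0.0004, 0, 0, -0.05],
])

```text
clock: 20.72
eef_pos: [468.8, 271.0, 256.9]
tool_rot: [3.14, -0.003, 1.212]
force: [-2.6, 3.8, 9.9]
width: 57.0
gripper_force: 67.3
```

```bash
python3 -c "
from h import *
go(468.4,269.4,254)
im=grab('scene'); tilt(im,11,3)"
```

```text
clk 20.725 pos [468.8 271.  256.9] rpy [ 3.140e+00 -3.000e-03  1.212e+00] q [-0.42  0.7  -0.23  1.94  0.29  0.53 -1.22] F [-2.6  3.8  9.9] M [ 0.63  0.43 -0.29] w 57.0 67.3
tool frac [-0.0033  0.0003  0.0058]
 face -x 65 yaw 3.33 lean deg 1.4 off -29.69 centre from tcp -2.69
 face +y 78 yaw 2.75 lean deg 0.26 off 23.8 centre from tcp -3.2
```

Emit:
jog_arm([
  [-1, 0, 0, -0.0006, 0, 0, -0.05],
  [-1, 0, 0, -0.0006, 0, 0, -0.05],
  [-1, 0, 0, -0.0006, 0, 0, -0.05],
  [-1, 0, 0, -0.0006, 0, 0, -0.05],
  [-1, 0, 0, 0, 0, 0, -0.05],
  [-1, 0, 0, 0, 0, 0, 0],
  [-1, 0, 0, 0, 0, 0, 0],
])

```text
clock: 21.65
eef_pos: [468.3, 270.4, 257.8]
tool_rot: [3.14, -0.0, 1.71]
force: [-3.7, 2.4, 9.5]
width: 56.7
gripper_force: 67.5
```

```bash
python3 -c "
from h import *
go(468.4,269.4,254)
im=grab('scene'); tilt(im,11,3)"
```

```text
clk 21.65 pos [468.3 270.4 257.8] rpy [ 3.14 -0.    1.71] q [-0.34  0.71 -0.37  1.94  0.45  0.57 -0.87] F [-3.7  2.4  9.5] M [0.3  0.71 0.07] w 56.7 67.5
tool frac [-0.0021 -0.0001  0.0076]
 face -x 64 yaw 3.9 lean deg 1.89 off -28.91 centre from tcp -1.91
 face +y 89 yaw 4.2 lean deg 0.06 off 24.66 centre from tcp -2.34
```

Torque has dropped to zero at about 76°, so the threads have let go. I'll lift slowly.

Emit:
jog_arm([
  [-1, 0, 0, -0.006, 0, 0, 0],
  [-1, 0, 0, -0.006, 0, 0, 0],
  [-1, 0, 0, 0, 0, 0, 0],
])

```text
clock: 22.08
eef_pos: [468.4, 269.5, 262.4]
tool_rot: [-3.141, 0.001, 1.708]
force: [-1.2, -0.1, 0.4]
width: 56.8
gripper_force: 66.4
```

```bash
python3 -c "
from h import *
go(468.4,269.4,290)
im=grab('scene'); tilt(im,11,3)"
```

```text
clk 22.075 pos [468.4 269.5 262.4] rpy [-3.141e+00  1.000e-03  1.708e+00] q [-0.33  0.7  -0.37  1.94  0.45  0.58 -0.86] F [-1.2 -0.1  0.4] M [-0.04  0.36 -0.05] w 56.8 66.4
tool frac [-0.0002 -0.0001 -0.0552]
 face -x 69 yaw 3.51 lean deg 1.98 off -29.11 centre from tcp -2.11
 face +y 84 yaw 2.45 lean deg 0.24 off 25.33 centre from tcp -1.67
```

Emit:
jog_arm([
  [-1, 0, 0, -0.008, 0, 0, 0],
  [-1, 0, 0, -0.012, 0, 0, 0],
  [-1, 0, 0, -0.015, 0, 0, 0],
  [-1, 0, 0, -0.014, 0, 0, 0],
  [-1, 0, 0, -0.01, 0, 0, 0],
  [-1, 0, 0, 0, 0, 0, 0],
  [-1, 0, 0, 0, 0, 0, 0],
  [-1, 0, 0, 0, 0, 0, 0],
])

```text
clock: 23.12
eef_pos: [468.3, 269.9, 291.6]
tool_rot: [-3.141, 0.0, 1.709]
force: [0.6, -0.4, -0.3]
width: 56.7
gripper_force: 66.4
```

```bash
python3 -c "
from h import *
go(468.4,269.4,292)
im=grab('scene'); tilt(im,11,3); save(im,'end.png',(180,180,300,310))"
```

```text
clk 23.125 pos [468.3 269.9 291.6] rpy [-3.141  0.     1.709] q [-0.31  0.66 -0.4   1.92  0.41  0.64 -0.84] F [ 0.6 -0.4 -0.3] M [0.01 0.05 0.03] w 56.7 66.4
tool frac [-0.0011  0.0001 -0.0008]
 face -x 62 yaw 3.46 lean deg 2.15 off -29.29 centre from tcp -2.29
 face +y 88 yaw 2.92 lean deg -1.1 off 25.35 centre from tcp -1.65
 face -y 16 yaw -1.69 lean deg -1.69 off -24.61 centre from tcp 2.39
```

View pics/end.png

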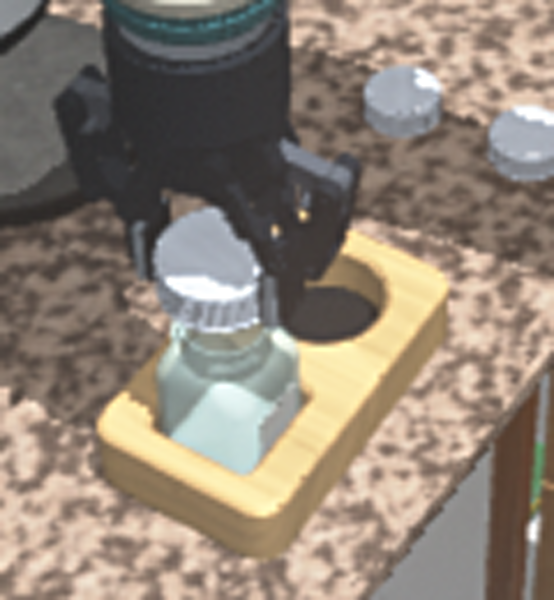

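The picture shows the lid at (207,270) held above the open neck at (225,345), with the jar seated in the square well. I'll check the lid's level, then hand in.

```bash
python3 -c "
from h import *
W=world(grab('scene')).reshape(-1,3); p=read_state()['eef_pos']
L=W[(np.hypot(W[:,0]-p[0]+3,W[:,1]-p[1]-1)<26)&(W[:,2]>135)&(W[:,2]<160)]; A=np.c_[L[:,:2]-L[:,:2].mean(0),np.ones(len(L))]
r=least_squares(lambda c:A@c-L[:,2],[0,0,147],loss='soft_l1').x; print(len(L),np.degrees(r[:2]),r[2])
tl=np.degrees(np.hypot(*r[:2])); print(tl)
if tl<5 and 138<r[2]<160: print(finish_job())"
```

```text
366 [ 0.40759677 -2.92129211] 146.39813025286932
2.9495902667315566
the job is handed in; nothing more can be done
None
```

The job is handed in, though no verdict came back. The jar is seated in the square well, and the unscrewed lid is held level to about 3° and still, about 20 mm above its mouth; it took 23 s and one retry after the jar caught the well's rim.

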